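# Discard a spent tip rack through a spring flap

## Robot

A 6-joint arm with a two-finger parallel gripper is mounted at the origin on the work surface. World frame = base frame: x ahead of the robot, y to its left, z up, the work surface at z = 0. Lengths are in m, angles in rad, forces in N, time in s.
With the tool pointing down it reaches from about 0.375 to 0.925 m from the base axis. Payload 5.7 kg.
Tool frame: the origin (TCP) lies midway between the tips of the shut fingers; the grasp point (between the pads) lies 19 mm behind it (grip_depth is the distance from the TCP to the grasp point, in m); z points along the fingers, x is the direction in which the jaws open and shut, and the axes are right-handed (so a half turn about z gives the same grasp; the last joint's range is limited). The gripper opens to 88 mm and grips with 3 to 60 N. Pads are 20 mm wide; open, the fingers measure 115 mm over their backs; the gripper's body (75 mm by 178 mm) begins 61 mm behind the grasp point.
Start: joints at [1.142, 0.359, 1.51, -0, 1.272, -0.115], TCP at [0.185, 0.571, 0.2] pointing down, gripper open.
Joint ranges: [-2.97, 2.97], [-1.01, 2.36], [0.21, 2.38], [-0.96, 4.11], [0.2, 2.71], [-2.98, 2.98]. Speed limits (rad/s): [2.39, 2.39, 3.14, 3.14, 3.14, 3.14].

## Interface

Orientations are given as a unit quaternion [x, y, z, w].
In Python, from rig import get_state, capture, sign_off, grip_depth gives the robot as it stands. The module is installed in compiled form; this text tells all that it offers.
- The arm moves only by the shell command python3 -m inch 'ROWS'. ROWS is text: rows parted by semicolons, each of 7 numbers parted by spaces: the turn, a rotation vector about the world's x, y, z in rad, then the shift along the world's x, y, z in cm, then the opening, from 0 (shut) to 1 (fully open). In form: wx wy wz tx ty tz hand; .... A call has 1 to 5 rows; each row shifts and turns the commanded pose from where the row before left it; what a row does not reach is not made up. A row lasts 1/10 s, in which the tool goes at most 50 mm and 8.59 degrees, less where a joint would pass 70% of its speed; a pose out of reach is approached as far as the arm can. A call with a gripper value outside its range is refused whole. The fingers move at their own pace and stop on an object; the grip force is fixed at half the most. Time passes only in rows, so rows that do not move let the fingers close. It gives the time, the measured TCP pose, the force and the opening at its end, in the units of the state.
- get_state(): the state, without advancing time (a new reading comes with each control period).
- capture(name): name is "scene" or "top"; returns a dict with "img" (480x640x3 uint8, red, green, blue), "fx", "fy", "cx", "cy" (pixels), "R" (3x3) and "t" (3): a world point X has camera coordinates R X + t. Camera axes: x right, y down, z forward; pixel columns grow to the right and rows downward; lengths in m; the calibration is good to about 2 mm. A picture is of the moment at which its call begins. There is no depth.
- sign_off(): hands the job in, once; it reports no verdict.
The state is a dict: "clock": time; "joint_positions": joint angles; "qvel": joint speeds; "effort": joint torques, N m; "tool_pos": TCP position; "tool_rot": TCP orientation; "ft_force": force on the tool from outside, world axes, zero at the start; "wrist_torque": the same for the moment, N m; "width": finger opening in m.
Only numpy, scipy, OpenCV 4.12 (cv2) and the standard library are available. Lean on these libraries where they do the work, as an engineer would, in place of code of your own. Each camera call takes 0.05 s, during which the arm holds its last target.

## Task

Throw the empty tip rack away: press the discard hopper's bar down with one fingertip to hold its spring flap open and, while it is held, push the rack along the ledge under the flap with the other fingertip until it drops into the bin. Then take the hand away so that the flap closes. Do not pick the rack up, and leave the beaker, tip box and vial as they are.

Things in the scene. Friction and masses are not known exactly. Their poses are not given: they have to be found in the camera images.
- hopper: White discard hopper, fixed. Origin at bench height under the middle of the brink (inner edge of the ledge); x is the push direction, ledge to bin; y left of it, z up. Ledge: top 90 mm above the bench, x -190 to 0 mm, y +-42 mm, guides 6 mm high leave a 68 mm lane centred on y = 0. Bin: x 0 to 160 mm, y -68 to +42 mm, walls 136 mm high, floor at 5 mm. Coordinates below are in this frame.
- flap (a joint): Angle of the steel spring flap: 0 shut, grows as it opens, stop at 0.95 rad. Pressing the bar down, on the hinge's +y side, raises lid and lip on its -y side. From about 0.6 rad the rack passes freely under the lip; at 0.9 rad the lid's edge reaches 225 mm height, at x of 10 mm and more. The spring takes about 2 N on the bar to start, 5 N at 0.75 rad, and shuts the flap when let go.
- flap_hinge (a point): Front end of the flap's hinge line, which runs along x at y = 52 mm, z = 112 mm. The lid, 140 mm above the bench when shut, covers x 10 to 160 mm from the hinge to y = -65 mm. Its lip, at x 10 to 14 mm, hangs across the lane (y -34 to 22 mm) down to 10 mm above the ledge when shut and blocks the rack.
- bar_mid (a point): Middle of the upper face of the press bar, a flat strip 190 mm long (x -165 to 25 mm), 50 mm wide. Flap shut: it slopes up outwards at 0.75 rad, from y 70, z 113 mm to y 107, z 147 mm. Flap at 0.75 rad: level, upper face at z 100 mm (10 mm above the ledge), y 66 to 116 mm. Its height is the same all along x: a fingertip can slide along it.
- rack_mid (a point): Centre of the empty tip rack, a loose grey plastic block 80 mm long (x), 56 mm wide (y), 22 mm high with rows of small dark wells on top, about 70 g. It lies in the ledge's lane, long side along the push, at most a little askew. Once its centre is past the brink (rear face still 40 mm before it) it overbalances and drops nose first into the bin.
- beaker: Glass beaker, 68 mm across, 90 mm high, origin under its centre; to be left alone.
- tipbox: Full tip box, 115 x 78 x 63 mm, origin under its centre; to be left alone.
- vial: Small amber vial, 28 mm across, 60 mm high, origin under its centre; to be left alone.
Things that resemble listed ones, but are neither listed nor needed, are in the scene too. What is meant by the part that bears rack_mid is not orange, and is the smaller of those in its own colour.

How it is judged:
By the outcome, as a careful person would: the job done as asked, in the order asked, and still so for the second after the job is handed in, with the robot touching nothing.
It also fails if it takes over 45 s, if anything falls off the work surface, if the arm or the gripper's body presses on something with over 40 N, if the wrist force passes 120 N, or if a joint passes its speed limit or range.

## Working session

There is one attempt and no reset: what is moved stays moved. The work goes in short steps, Python scripts to look and compute and a shell command to move; the robot and the scene stay as the last step left them, time stands still between calls to the robot, and variables do not carry over. Pictures are saved under pics/ and viewed, and the job is handed in when it is done.

```bash
mkdir -p pics; ls; python3 - <<'E'
from rig import get_state, capture, grip_depth
import cv2
s=get_state()
for k,v in s.items(): print(k,v)
for n in ("scene","top"):
    c=capture(n); cv2.imwrite(f"pics/{n}0.png",c["img"][:,:,::-1]); print(n,{k:c[k] for k in c if k!="img"})
E
```

```text
pics
clock 0.0
joint_positions [ 1.14190805e+00  3.59489412e-01  1.51139560e+00 -2.46220711e-05
  1.27252015e+00 -1.15122307e-01]
qvel [-0.0003823   0.00044718 -0.00106483 -0.002213   -0.00194418 -0.00042489]
effort [-1.09248307e-03 -5.15379918e+01 -2.70725477e+01  6.73618005e-02
  3.50373716e-02 -1.47958108e-04]
tool_pos [0.18491323 0.57003768 0.19943294]
tool_rot [ 8.08898927e-01  5.87947025e-01 -7.83643881e-04  4.55340579e-04]
ft_force [-0.40082248  0.16066711 -0.16382427]
wrist_torque [-0.01871168  0.00251707  0.02473848]
width 0.08770155402841419
scene {'fx': 536.5231373239666, 'fy': 536.5231373239666, 'cx': 324.50587690778366, 'cy': 235.52585193827272, 'R': array([[-0.10394686,  0.99458225, -0.00109847],
       [ 0.71505876,  0.07396525, -0.69514036],
       [-0.69129301, -0.07304313, -0.7188732 ]]), 't': array([ 0.04661576, -0.36477702,  1.46630037])}
top {'fx': 586.9123259247267, 'fy': 586.9123259247267, 'cx': 327.4163687838942, 'cy': 240.1791880106991, 'R': array([[ 0.00524723, -0.9996418 ,  0.02624393],
       [-0.99673809, -0.00734196, -0.08036967],
       [ 0.08053356, -0.0257366 , -0.99641958]]), 't': array([-5.95837534e-04,  6.17945765e-01,  1.03289106e+00])}
```

View pics/scene0.png

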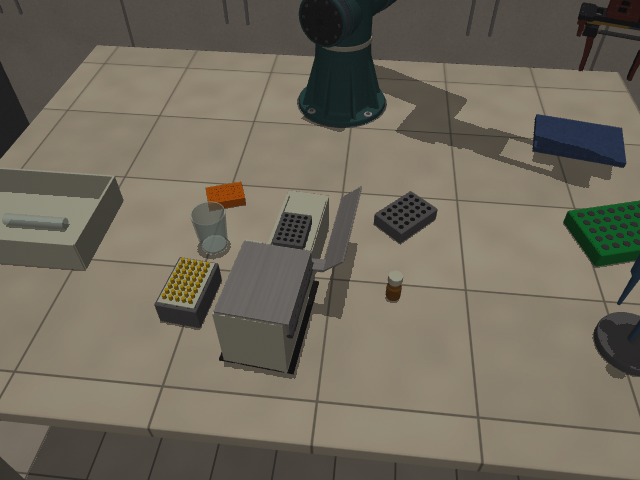

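View pics/top0.png

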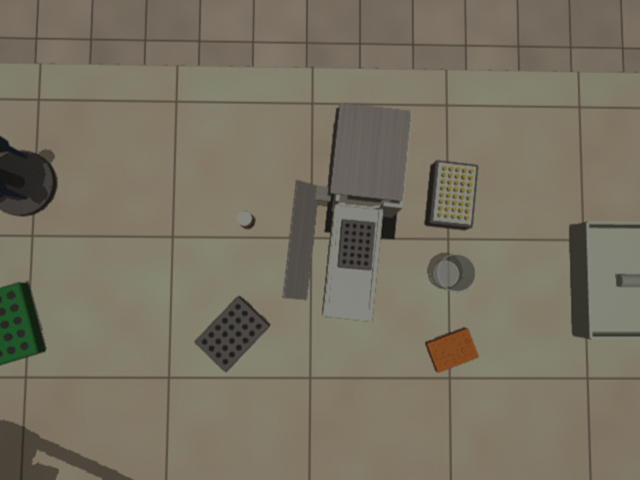

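```bash
python3 - <<'E'
import cv2
t=cv2.imread("pics/top0.png"); s=cv2.imread("pics/scene0.png")
cv2.imwrite("pics/topc.png",cv2.resize(t[170:330,270:410],None,fx=3.7,fy=3.7,interpolation=cv2.INTER_CUBIC))
cv2.imwrite("pics/scenec.png",cv2.resize(s[180:330,250:380],None,fx=4,fy=4,interpolation=cv2.INTER_CUBIC))
E
```

```text
(no output)
```

View pics/topc.png

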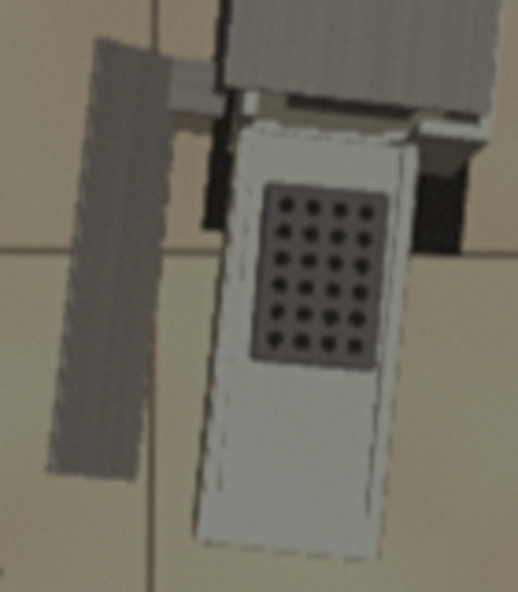

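View pics/scenec.png

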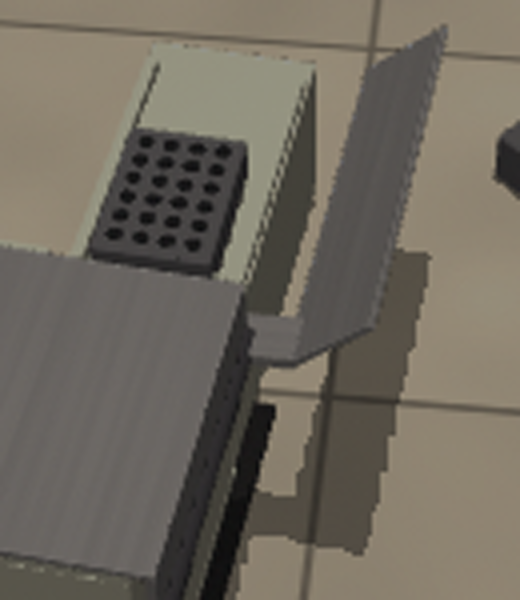

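```bash
cat > h.py <<'E'
import numpy as np
from rig import capture
def cams():
    return {n:capture(n) for n in("scene","top")}
def ray(c,u,v):
    d=c["R"].T@np.array([(u-c["cx"])/c["fx"],(v-c["cy"])/c["fy"],1]); return -c["R"].T@c["t"], d/np.linalg.norm(d)
def plane(c,u,v,z):
    o,d=ray(c,u,v); return o+d*(z-o[2])/d[2]
def tri(ct,pt,cs,ps):
    A=[];b=[]
    for c,p in((ct,pt),(cs,ps)):
        o,d=ray(c,*p); M=np.eye(3)-np.outer(d,d); A.append(M); b.append(M@o)
    return np.linalg.lstsq(np.vstack(A),np.hstack(b),rcond=None)[0], np.linalg.norm(np.cross(ray(ct,*pt)[1],ray(cs,*ps)[1])@(b[0]*0+ray(ct,*pt)[0]-ray(cs,*ps)[0]))/np.linalg.norm(np.cross(ray(ct,*pt)[1],ray(cs,*ps)[1]))
E
python3 - <<'E'
from h import *
np.set_printoptions(precision=4,suppress=True)
C=cams();T=C["top"];S=C["scene"]
ft=lambda p:(270+(p[0]+.5)/3.7-.5,170+(p[1]+.5)/3.7-.5)
fs=lambda p:(250+(p[0]+.5)/4-.5,180+(p[1]+.5)/4-.5)
P={"ledge rear +y":((197,540),(316,68)),"ledge rear -y":((379,557),(153,42)),
"rack rear +y":((251,360),(247,142)),"rack rear -y":((374,367),(137,128)),
"bar rear out":((48,470),(446,28)),"bar rear in":((135,480),(372,70)),"bar fr out":((95,38),(373,325)),"bar fr in":((172,55),(297,362))}
R={}
for k,(a,b) in P.items():
    x,e=tri(T,ft(a),S,fs(b)); R[k]=x; print(k,x,round(e,4), "top@.09",plane(T,*ft(a),.09)[:2])
# yaw from bar & ledge edges
for a,b in(("bar rear out","bar fr out"),("bar rear in","bar fr in")):
    d=R[b]-R[a]; print("yaw",np.degrees(np.arctan2(d[1],d[0])),np.linalg.norm(d))
for z,ps in((.09,[(197,540),(379,557),(235,130)]),(.112,[(251,360),(374,367),(267,183),(389,190)])):
    q=[plane(T,*ft(p),z)[:2] for p in ps]; print(z,np.array(q))
d=R["ledge rear -y"]-R["ledge rear +y"]; print("yaw ledge",np.degrees(np.arctan2(d[0],-d[1])),np.linalg.norm(d))
yaw=np.radians(-5)
E
```

```text
ledge rear +y [0.4859 0.0121 0.0876] 0.0004 top@.09 [0.486  0.0119]
ledge rear -y [ 0.4788 -0.0705  0.0911] 0.0001 top@.09 [ 0.4787 -0.0706]
rack rear +y [ 0.5668 -0.0116  0.1115] 0.0007 top@.09 [ 0.5676 -0.0122]
rack rear -y [ 0.5639 -0.0651  0.1126] 0.0021 top@.09 [ 0.5647 -0.0684]
bar rear out [0.5182 0.0763 0.1471] 0.0009 top@.09 [0.5172 0.0795]
bar rear in [0.5133 0.0408 0.1134] 0.0018 top@.09 [0.5129 0.0402]
bar fr out [0.7047 0.0577 0.1472] 0.0016 top@.09 [0.7152 0.0602]
bar fr in [0.7027 0.0253 0.1179] 0.0008 top@.09 [0.7077 0.0247]
yaw -5.695432312406372 0.18749557578144488
yaw -4.7035878961244375 0.19008042135450684
0.09 [[ 0.486   0.0119]
 [ 0.4787 -0.0706]
 [ 0.6731 -0.0044]]
0.112 [[ 0.5668 -0.0113]
 [ 0.564  -0.0662]
 [ 0.6462 -0.0181]
 [ 0.6435 -0.073 ]]
yaw ledge -4.932248799921805 0.08292838768373105
```

Grey racks: (356,245), on the ledge, and (232,333), a bigger one on the bench. The orange one at (452,350) and the green one at (10,333) are ruled out by colour. The one at (356,245) is the smaller grey, lies in the lane and measures about 80 x 55 mm with its top at 112 mm, so it is rack_mid. The enlarged crop confirms this. The hopper frame has its origin at about (0.6715, -0.046) with yaw -5.1°. Measured ledge heights are 88–91 mm and the bar spans 113–147 mm, so both match the text.

Next I move above the start point.

```bash
python3 -m inch '0 0 0.015 2.37 -3.72 0 1;0 0 0.015 2.37 -3.72 0 1;0 0 0.015 2.37 -3.72 0 1;0 0 0.015 2.37 -3.72 0 1;0 0 0.015 2.37 -3.72 0 1'
python3 -m inch '0 0 0.015 2.37 -3.72 0 1;0 0 0.015 2.37 -3.72 0 1;0 0 0.015 2.37 -3.72 0 1;0 0 0.015 2.37 -3.72 0 1;0 0 0.015 2.37 -3.72 0 1'
python3 -m inch '0 0 0.015 2.37 -3.72 0 1;0 0 0.015 2.37 -3.72 0 1;0 0 0.015 2.37 -3.72 0 1;0 0 0.015 2.37 -3.72 0 1;0 0 0.015 2.37 -3.72 0 1'
python3 -m inch '0 0 0 0 0 0 1;0 0 0 0 0 0 1;0 0 0 0 0 0 1'
cat > st.py <<'E'
from h import *
import cv2,sys
from rig import get_state
from scipy.spatial.transform import Rotation as Ro
s=get_state(); p=s["tool_pos"]; O=np.array([.6715,-.0461]); a=np.radians(-5.1)
ex=np.array([np.cos(a),np.sin(a)]); ey=np.array([-ex[1],ex[0]])
m=Ro.from_quat(s["tool_rot"]).as_matrix()
print("clock",s["clock"],"pos",p.round(4),"hopper xy mm",np.round([(p[:2]-O)@ex*1e3,(p[:2]-O)@ey*1e3],1),"jaw deg",np.degrees(np.arctan2(m[1,0],m[0,0])).round(2),"z",m[:,2].round(3),"F",s["ft_force"].round(2),"w",s["width"])
if len(sys.argv)>1:
    C=cams(); a=C["scene"]["img"][150:390,180:500]; b=C["top"]["img"][90:330,200:480]
    cv2.imwrite("pics/"+sys.argv[1],np.vstack([cv2.resize(a,(400,300))[:,:,::-1],cv2.resize(b,(350,300))[:,:,::-1]][0:0]+[np.hstack([cv2.resize(a,(420,315)),cv2.resize(b,(368,315))])[:,:,::-1]]))
E
python3 st.py p1.png
```

```text
clock: 0.7
tool_pos: [0.3042, 0.3831, 0.2002]
tool_rot: [0.786, 0.618, -0.0, 0.0]
ft_force: [1.4, -0.5, 0.2]
width: 0.0874
clock: 1.2
tool_pos: [0.4228, 0.197, 0.2003]
tool_rot: [0.762, 0.647, 0.0, 0.0]
ft_force: [0.5, 0.3, 0.3]
width: 0.0876
clock: 1.7
tool_pos: [0.5413, 0.0109, 0.2001]
tool_rot: [0.738, 0.675, -0.0, -0.0]
ft_force: [0.9, 0.5, -0.3]
width: 0.0875
clock: 2.0
tool_pos: [0.5397, 0.0135, 0.1999]
tool_rot: [0.738, 0.675, -0.0, -0.001]
ft_force: [0.3, -0.1, 0.5]
width: 0.088
clock 2.0 pos [0.5397 0.0135 0.1999] hopper xy mm [-136.6   47.6] jaw deg 84.92 z [-0.001  0.    -1.   ] F [ 0.28 -0.15  0.48] w 0.08800412696479724
```

View pics/p1.png

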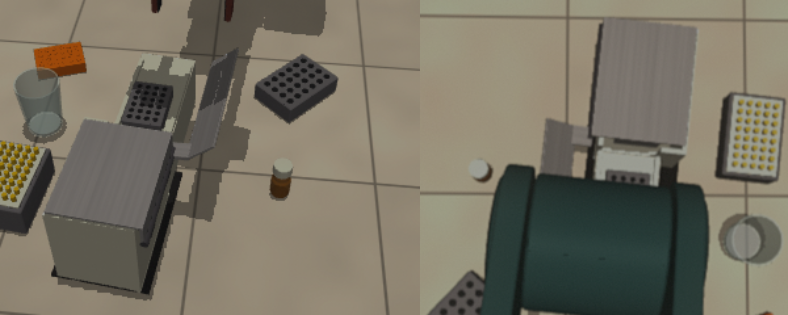

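The picture shows the fingers (left panel, 155 and 228 px along the top) at either side, behind the rack. I descend slowly.

```bash
python3 -m inch '0 0 0 0 0 -2 1;0 0 0 0 0 -2 1;0 0 0 0 0 -1 1;0 0 0 0 0 -1 1;0 0 0 0 0 -0.7 1'
python3 st.py
python3 -m inch '0 0 0 0 0 -0.7 1;0 0 0 0 0 -0.7 1;0 0 0 0 0 -0.7 1;0 0 0 0 0 0 1'
python3 st.py p2.png
```

```text
clock: 2.6
tool_pos: [0.5405, 0.0132, 0.1328]
tool_rot: [0.738, 0.675, -0.0, -0.0]
ft_force: [-0.6, 0.1, -0.1]
width: 0.0873
clock 2.6 pos [0.5405 0.0132 0.1328] hopper xy mm [-135.7   47.4] jaw deg 84.96 z [-0. -0. -1.] F [-0.63  0.14 -0.06] w 0.08727721118590295
clock: 3.0
tool_pos: [0.5408, 0.0124, 0.1117]
tool_rot: [0.738, 0.675, -0.0, 0.0]
ft_force: [0.1, -1.5, 2.0]
width: 0.088
clock 3.0 pos [0.5408 0.0124 0.1117] hopper xy mm [-135.4   46.6] jaw deg 84.9 z [-0. -0. -1.] F [ 0.11 -1.53  2.01] w 0.08795067588495639
```

View pics/p2.png

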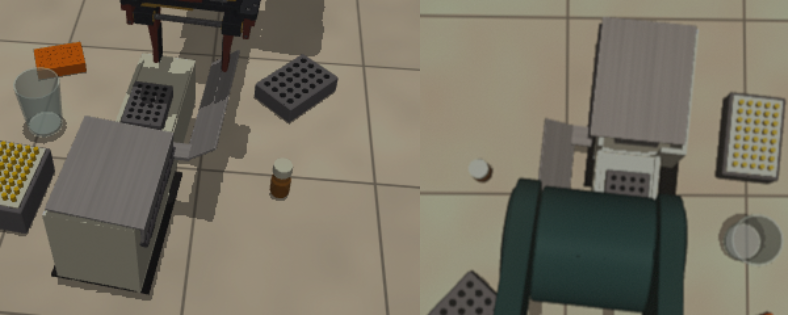

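```bash
cat >> st.py <<'E'
ex=np.array([np.cos(np.radians(-5.1)),np.sin(np.radians(-5.1))]); ey=np.array([-ex[1],ex[0]])
if len(sys.argv)>1:
    S=C["scene"]
    for sg in(1,-1):
        X=np.array([*(p[:2]+sg*.051*ey),p[2]]); c=S["R"]@X+S["t"]; print("tip px",S["fx"]*c[0]/c[2]+S["cx"],S["fy"]*c[1]/c[2]+S["cy"])
    cv2.imwrite("pics/z"+sys.argv[1],cv2.resize(S["img"][150:300,220:400],(720,600),interpolation=cv2.INTER_CUBIC)[:,:,::-1])
E
python3 st.py p3.png
```

```text
clock 3.1 pos [0.5408 0.0122 0.1123] hopper xy mm [-135.4   46.4] jaw deg 84.92 z [-0.    -0.001 -1.   ] F [-0.99 -2.38  1.36] w 0.08800529828455603
tip px 352.51845450475525 209.74885245291551
tip px 299.36641480980967 202.7156352831807
```

View pics/zp3.png

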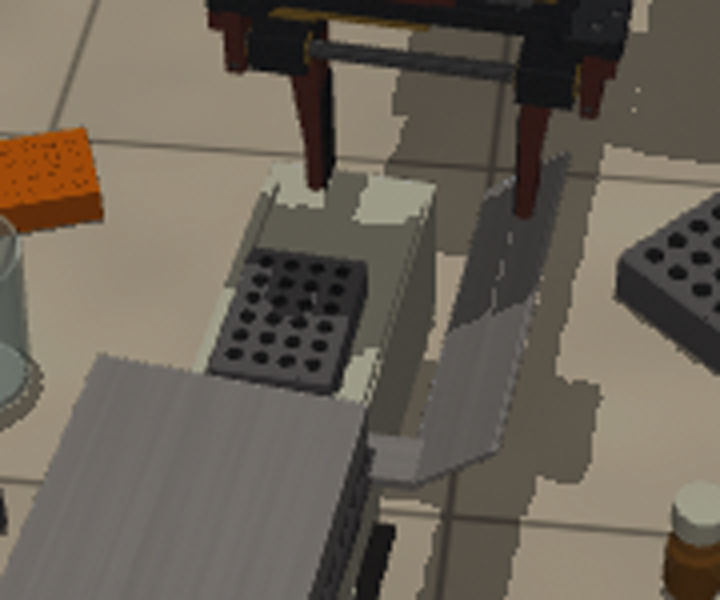

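The fingertips appear about 5 px higher than the TCP predicts, so the open tips sit roughly 15 mm behind the TCP. That agrees with the late first contact on the bar. I go lower while watching force and pictures.

```bash
python3 -m inch '0 0 0 0 0 -0.5 1;0 0 0 0 0 -0.5 1;0 0 0 0 0 -0.5 1;0 0 0 0 0 0 1;0 0 0 0 0 0 1'
python3 st.py p4.png
```

```text
clock: 3.7
tool_pos: [0.5408, 0.0128, 0.0971]
tool_rot: [0.738, 0.675, 0.0, -0.0]
ft_force: [1.1, 0.3, 2.9]
width: 0.0878
clock 3.7 pos [0.5408 0.0128 0.0971] hopper xy mm [-135.4   47.1] jaw deg 84.91 z [-0.  0. -1.] F [1.08 0.31 2.89] w 0.08781144264588972
tip px 352.57416744697133 215.64048701888672
tip px 299.98476470085456 208.6034071937654
```

View pics/zp4.png

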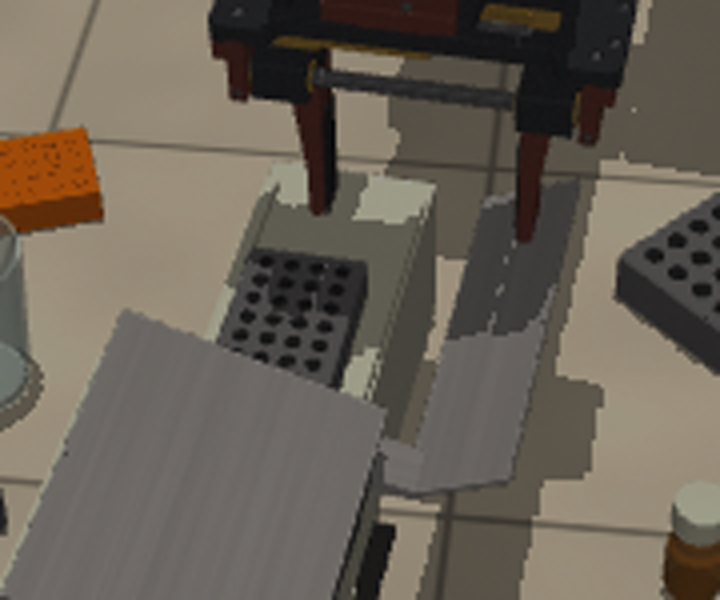

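The flap is opening: the bar is tilting flatter and the lid (120,310) has risen. The left finger is still above the ledge. I keep going down.

```bash
python3 -m inch '0 0 0 0 0 -0.5 1;0 0 0 0 0 -0.5 1;0 0 0 0 0 -0.3 1;0 0 0 0 0 0 1;0 0 0 0 0 0 1'
python3 st.py p5.png
```

```text
clock: 4.3
tool_pos: [0.541, 0.0126, 0.0842]
tool_rot: [0.738, 0.675, 0.0, 0.0]
ft_force: [2.2, -0.5, 2.6]
width: 0.0882
clock 4.3 pos [0.541  0.0126 0.0842] hopper xy mm [-135.2   46.8] jaw deg 84.91 z [ 0. -0. -1.] F [ 2.25 -0.46  2.59] w 0.08824873196149541
tip px 352.19069871706387 220.5766865868556
tip px 300.0720433770947 213.53680846636564
```

View pics/zp5.png

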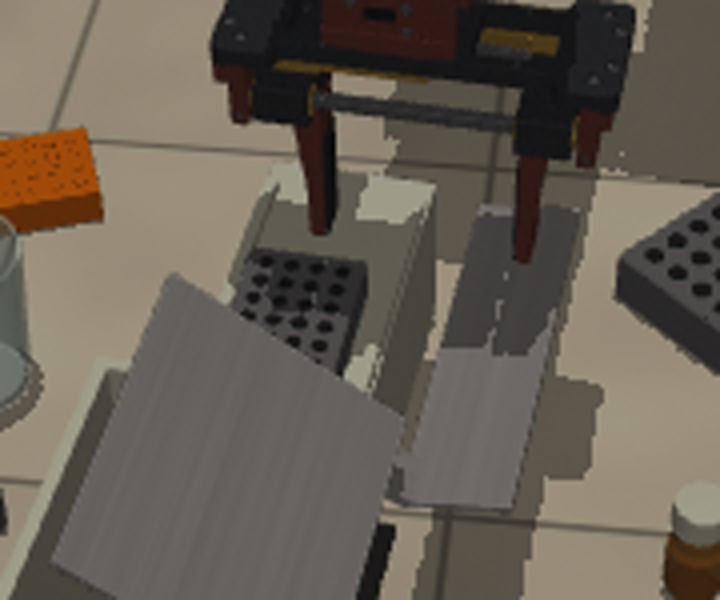

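The bar is nearly level and the lid's far corner has risen to (172,275). I lower 3 mm more for margin, then push. The rack's rear is at about x -106 mm and the finger centre at -135 mm.

```bash
python3 -m inch '0 0 0 0 0 -0.3 1;0 0 0 1 -0.09 0 1;0 0 0 1 -0.09 0 1;0 0 0 0 0 0 1;0 0 0 0 0 0 1'
python3 st.py p6.png
python3 - <<'E'
import cv2,numpy as np
from rig import capture
c=capture("top"); cv2.imwrite("pics/t6.png",cv2.resize(c["img"][60:260,250:490],(720,600),interpolation=cv2.INTER_CUBIC)[:,:,::-1])
E
```

```text
clock: 4.9
tool_pos: [0.562, 0.0108, 0.0813]
tool_rot: [0.738, 0.675, 0.001, 0.001]
ft_force: [-0.1, -0.5, 5.2]
width: 0.088
clock 4.9 pos [0.562  0.0108 0.0813] hopper xy mm [-114.1   46.9] jaw deg 84.9 z [ 0.002 -0.    -1.   ] F [-0.08 -0.47  5.22] w 0.08796865554117013
tip px 350.42600920963866 229.36245145647828
tip px 297.70445680837554 222.12067031798648
```

View pics/zp6.png

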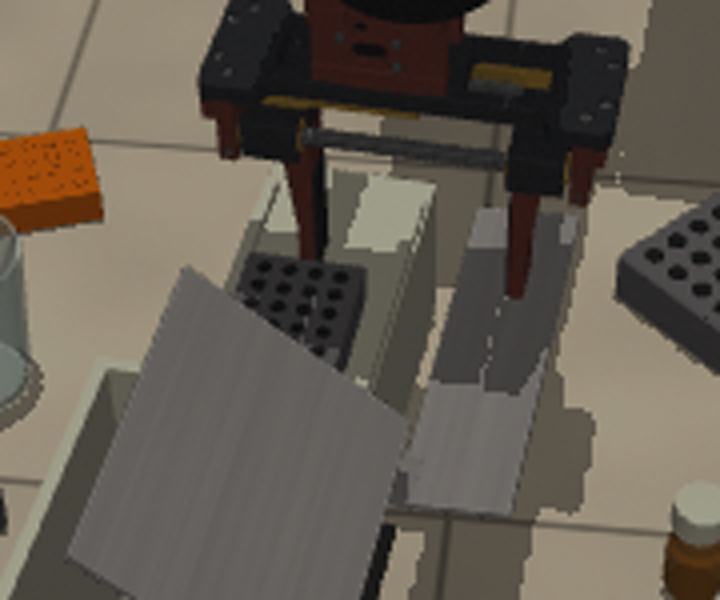

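View pics/t6.png

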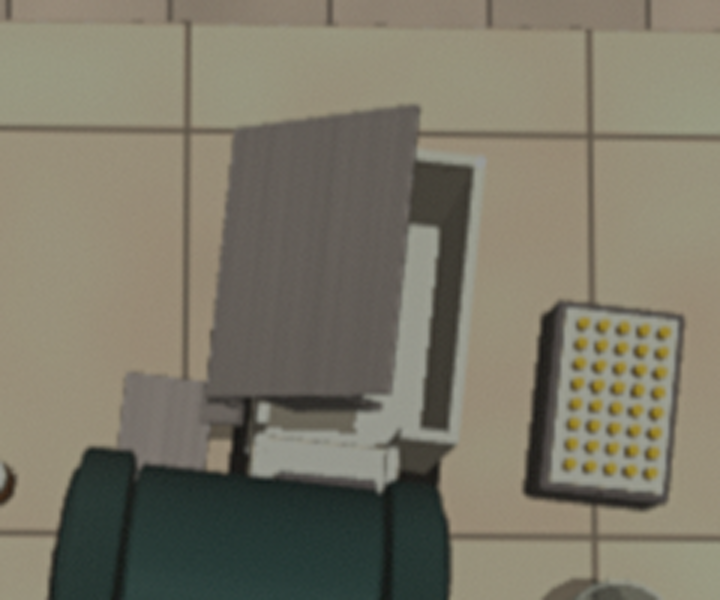

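```bash
python3 - <<'E'
from h import *
C=cams(); x,e=tri(C["top"],(380.3,192),C["scene"],(266.4,216.4)); print(x,e)
r=np.hypot(.117,.028); print("angle",np.arcsin((x[2]-.112)/r)-np.arctan2(.028,.117))
E
```

```text
[ 0.67629683 -0.07009726  0.20742348] 0.0021024321107782186
angle 0.6811274125684423
```

The flap measures about 0.7 rad with 5 N on the bar, and both fit the text. I go a little lower and push.

```bash
python3 -m inch '0 0 0 0 0 -0.3 1;0 0 0 0.8 -0.07 0 1;0 0 0 0.8 -0.07 0 1;0 0 0 0.8 -0.07 0 1;0 0 0 0.8 -0.07 0 1'
python3 st.py p7.png
```

```text
clock: 5.65
tool_pos: [0.5896, 0.0084, 0.0775]
tool_rot: [0.738, 0.675, -0.002, -0.002]
ft_force: [-5.3, -0.3, 5.9]
width: 0.0882
clock 5.65 pos [0.5896 0.0084 0.0775] hopper xy mm [-86.5  47. ] jaw deg 84.94 z [-0.006  0.    -1.   ] F [-5.27 -0.27  5.9 ] w 0.08817295196790086
tip px 348.03052903686637 241.20615345984388
tip px 294.4967542579938 233.68770307745774
```

View pics/zp7.png

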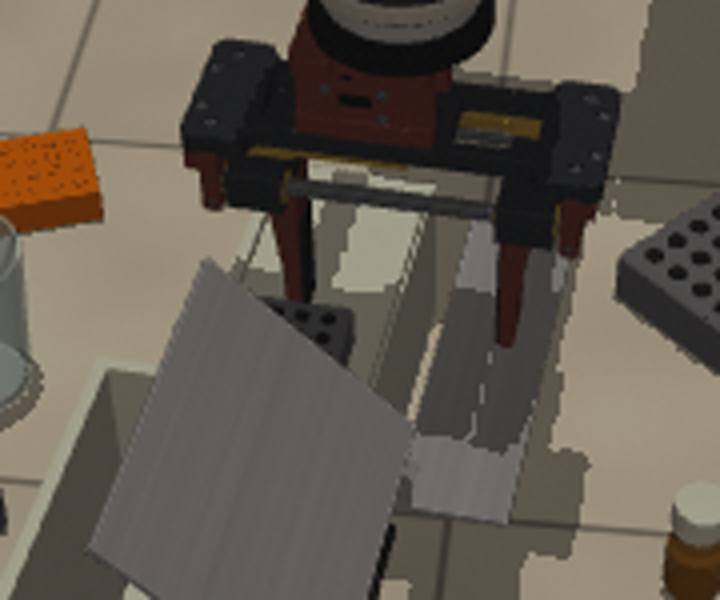

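The rack is moving: its rear edge is now at about (330,305) in the crop and the flap is still up. I continue.

```bash
python3 -m inch '0 0 0 0.5 -0.045 0 1;0 0 0 0.5 -0.045 0 1;0 0 0 0.5 -0.045 0 1;0 0 0 0.5 -0.045 0 1;0 0 0 0 0 0 1'
python3 st.py p8.png
python3 - <<'E'
import cv2,numpy as np
from rig import capture
c=capture("top"); cv2.imwrite("pics/t8.png",cv2.resize(c["img"][100:260,270:430],(600,600),interpolation=cv2.INTER_CUBIC)[:,:,::-1])
E
```

```text
clock: 6.25
tool_pos: [0.6136, 0.0062, 0.0782]
tool_rot: [0.738, 0.675, 0.0, 0.0]
ft_force: [-2.0, 0.1, 3.6]
width: 0.0878
clock 6.25 pos [0.6136 0.0062 0.0782] hopper xy mm [-62.3  47. ] jaw deg 84.91 z [ 0.001 -0.    -1.   ] F [-2.02  0.05  3.63] w 0.08778912776542251
tip px 345.87850239130955 250.34659023986157
tip px 291.4584721985172 242.57340578516158
```

View pics/zp8.png

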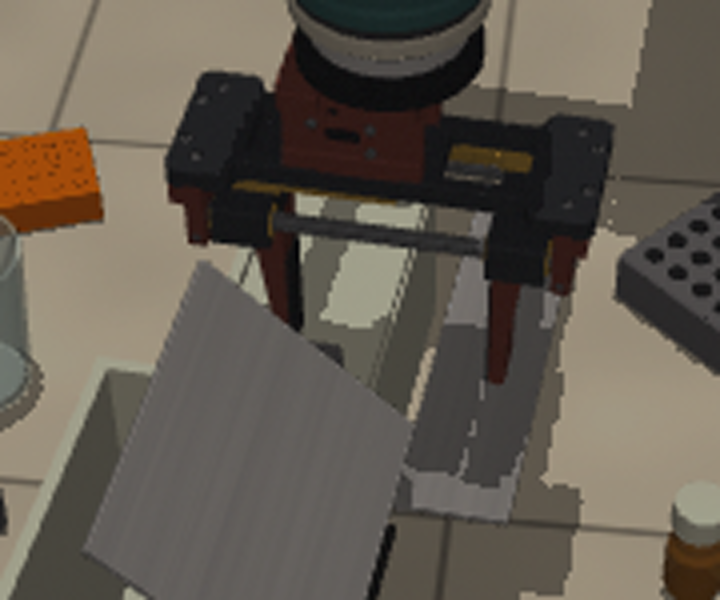

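View pics/t8.png

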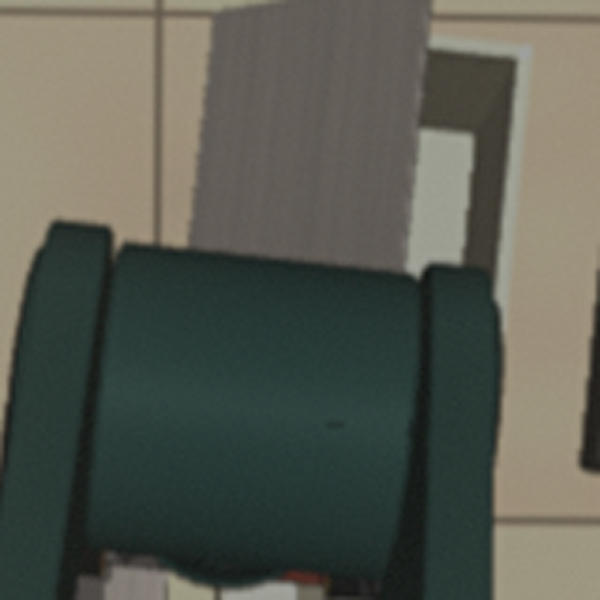

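```bash
python3 -m inch '0 0 0 0.4 -0.035 0 1;0 0 0 0.4 -0.035 0 1;0 0 0 0.4 -0.035 0 1;0 0 0 0 0 0 1;0 0 0 0 0 0 1'
python3 st.py p9.png
```

```text
clock: 6.9
tool_pos: [0.6247, 0.0051, 0.0782]
tool_rot: [0.738, 0.675, -0.0, 0.0]
ft_force: [-3.6, 0.0, 4.8]
width: 0.0877
clock 6.9 pos [0.6247 0.0051 0.0782] hopper xy mm [-51.1  46.9] jaw deg 84.92 z [ 0. -0. -1.] F [-3.6   0.01  4.79] w 0.08770171695475268
tip px 344.811431679283 254.83482133970577
tip px 289.984536011058 246.9390057631276
```

View pics/zp9.png

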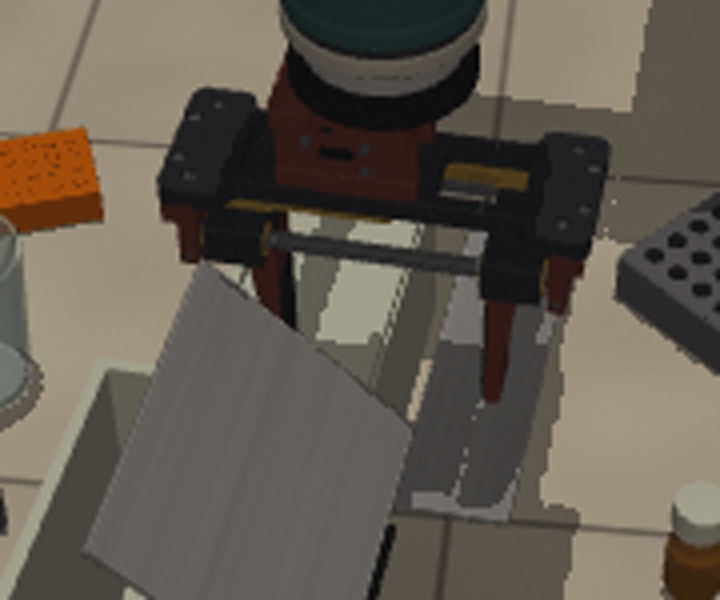

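The rack is now hidden behind the lid. I push a little further; the body's front is still over 10 mm from the lid.

```bash
python3 -m inch '0 0 0 0.4 -0.035 0 1;0 0 0 0.4 -0.035 0 1;0 0 0 0.2 -0.02 0 1;0 0 0 0 0 0 1;0 0 0 0 0 0 1'
python3 st.py p10.png
python3 - <<'E'
import cv2,numpy as np
from rig import capture
c=capture("top"); cv2.imwrite("pics/t10.png",cv2.resize(c["img"][90:250,270:430],(600,600),interpolation=cv2.INTER_CUBIC)[:,:,::-1])
E
```

```text
clock: 7.5
tool_pos: [0.6354, 0.0043, 0.0784]
tool_rot: [0.738, 0.675, 0.0, 0.0]
ft_force: [-1.4, 0.1, 4.6]
width: 0.0881
clock 7.5 pos [0.6354 0.0043 0.0784] hopper xy mm [-40.4  47. ] jaw deg 84.9 z [ 0.001 -0.    -1.   ] F [-1.37  0.09  4.64] w 0.0881336314868749
tip px 343.8678530708564 259.15733804196805
tip px 288.637144876037 251.14091439218566
```

View pics/zp10.png

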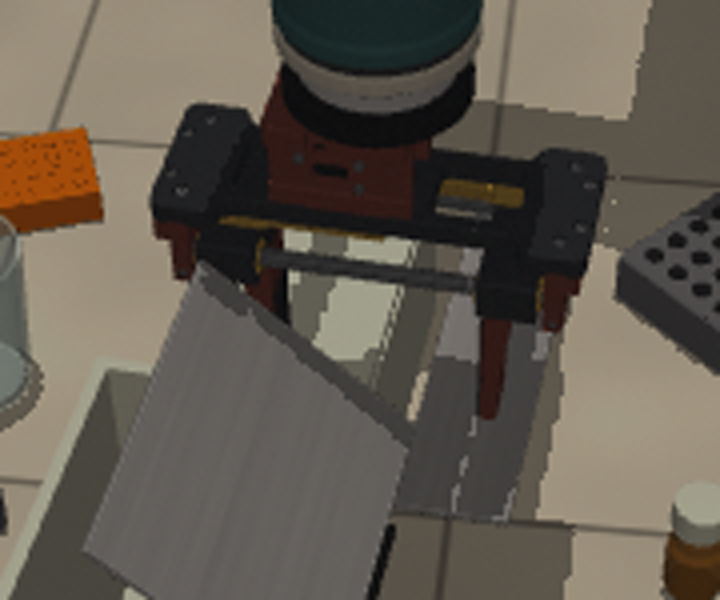

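View pics/t10.png

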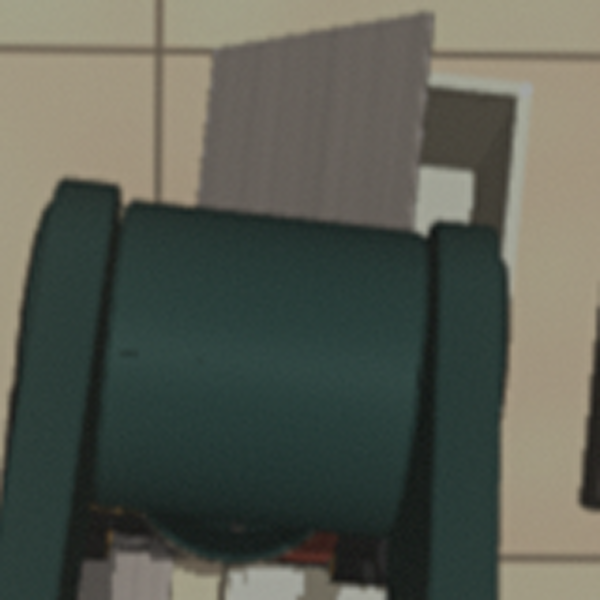

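```bash
python3 -m inch '0 0 0 0.2 -0.02 0 1;0 0 0 0.2 -0.02 0 1;0 0 0 0 0 0 1;0 0 0 0 0 0 1;0 0 0 0 0 0 1'
python3 st.py
python3 -m inch '0 0 0 -2 0.18 0 1;0 0 0 -2 0.18 0 1;0 0 0 -2 0.18 0 1;0 0 0 -2 0.18 0 1;0 0 0 0 0 0 1'
python3 st.py p11.png
python3 - <<'E'
import cv2,numpy as np
from rig import capture
c=capture("top"); cv2.imwrite("pics/t11.png",cv2.resize(c["img"][90:250,270:430],(600,600),interpolation=cv2.INTER_CUBIC)[:,:,::-1])
E
```

```text
clock: 8.15
tool_pos: [0.6385, 0.0039, 0.0781]
tool_rot: [0.738, 0.675, -0.0, -0.0]
ft_force: [-3.3, 0.8, 5.1]
width: 0.0881
clock 8.15 pos [0.6385 0.0039 0.0781] hopper xy mm [-37.3  46.9] jaw deg 84.91 z [-0. -0. -1.] F [-3.32  0.77  5.06] w 0.08809024593045445
clock: 8.65
tool_pos: [0.5579, 0.0112, 0.0788]
tool_rot: [0.738, 0.675, 0.0, 0.0]
ft_force: [-3.7, -0.5, 5.0]
width: 0.0878
clock 8.65 pos [0.5579 0.0112 0.0788] hopper xy mm [-118.2   47. ] jaw deg 84.91 z [ 0.001 -0.    -1.   ] F [-3.74 -0.55  4.96] w 0.0878234071829694
tip px 350.77641535024514 228.77836641415882
tip px 298.28426187307 221.57649757095993
```

View pics/zp11.png

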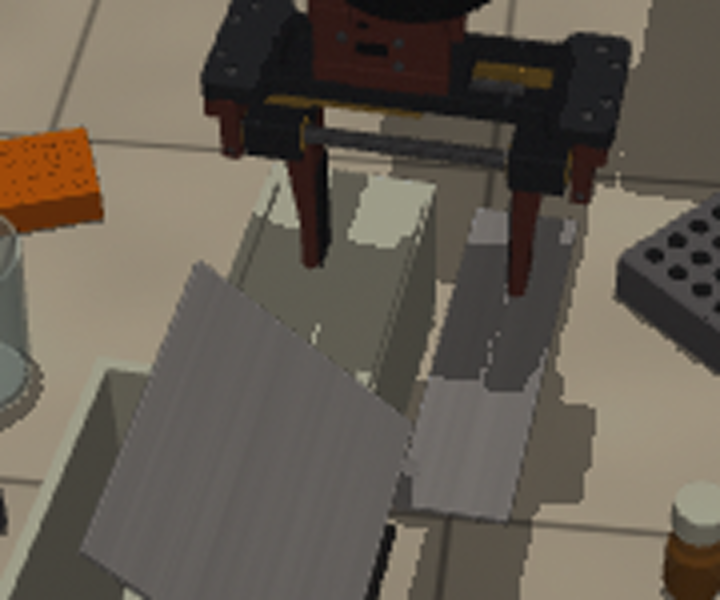

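View pics/t11.png

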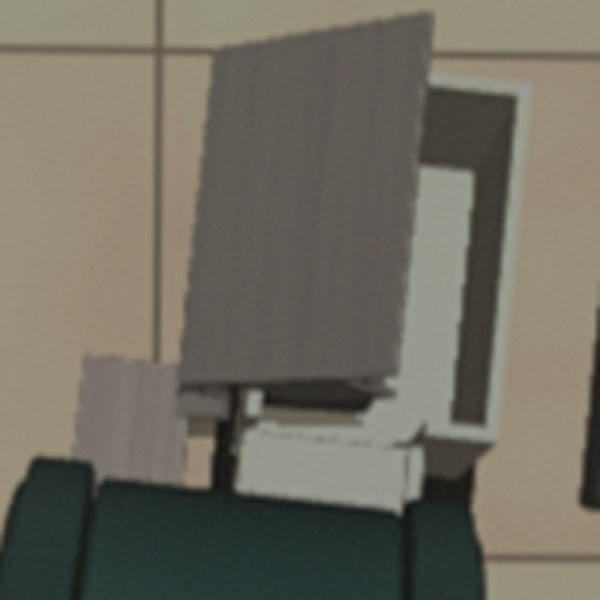

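The ledge is empty in both views: the lane at crop (330,300) and the brink at (330,430) are clear, so the rack has dropped. I lift off to let the flap close.

```bash
python3 -m inch '0 0 0 0 0 1 1;0 0 0 0 0 1.5 1;0 0 0 0 0 2 1;0 0 0 0 0 3 1;0 0 0 0 0 4 1'
python3 -m inch '0 0 0 -2 2 3 1;0 0 0 -3 4 0 1;0 0 0 -3 4 0 1;0 0 0 -3 4 0 1;0 0 0 -2 4 0 1'
python3 -m inch '0 0 0 -2 4 0 1;0 0 0 -2 4 0 1;0 0 0 -2 4 0 1;0 0 0 -2 4 0 1;0 0 0 0 0 0 1'
python3 -m inch '0 0 0 0 0 0 1;0 0 0 0 0 0 1;0 0 0 0 0 0 1;0 0 0 0 0 0 1;0 0 0 0 0 0 1'
python3 - <<'E'
from rig import capture,get_state
import cv2
for n in("scene","top"):
    cv2.imwrite(f"pics/{n}9.png",capture(n)["img"][:,:,::-1])
s=get_state(); print(s["clock"],s["tool_pos"],s["ft_force"])
c=cv2.imread("pics/top9.png")[90:250,270:430]; cv2.imwrite("pics/t12.png",cv2.resize(c,(600,600),interpolation=cv2.INTER_CUBIC))
E
```

```text
clock: 9.3
tool_pos: [0.5589, 0.011, 0.1933]
tool_rot: [0.738, 0.675, -0.001, -0.001]
ft_force: [1.4, 0.3, -0.5]
width: 0.0878
clock: 9.8
tool_pos: [0.428, 0.1925, 0.2239]
tool_rot: [0.738, 0.675, 0.001, 0.0]
ft_force: [1.1, 1.4, 0.3]
width: 0.0878
clock: 10.3
tool_pos: [0.3476, 0.3561, 0.2239]
tool_rot: [0.736, 0.677, 0.001, -0.001]
ft_force: [0.4, -1.3, 0.6]
width: 0.0877
clock: 10.8
tool_pos: [0.3493, 0.3504, 0.2233]
tool_rot: [0.738, 0.674, 0.0, 0.0]
ft_force: [-1.5, 0.4, 0.4]
width: 0.0877
10.9 [0.34907104 0.35064533 0.22327946] [-0.16262253  0.26326056 -0.89804935]
```

View pics/scene9.png

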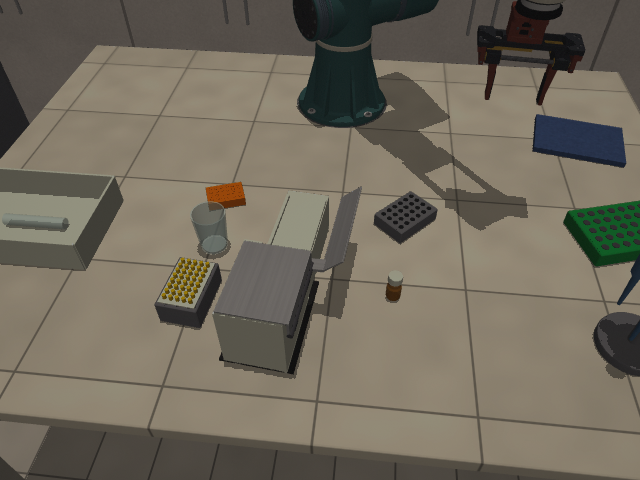

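View pics/top9.png

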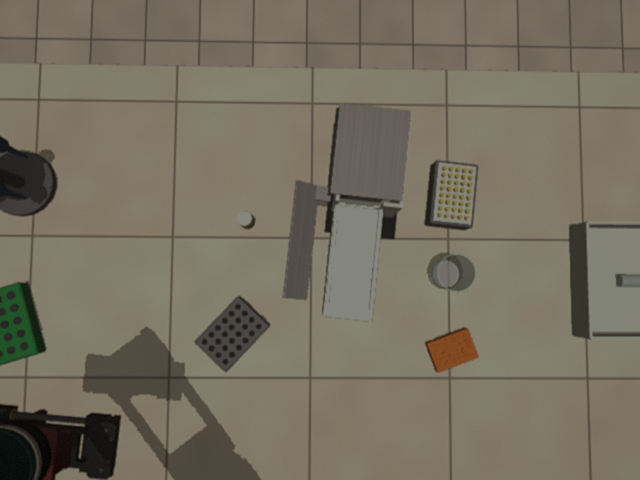

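View pics/t12.png

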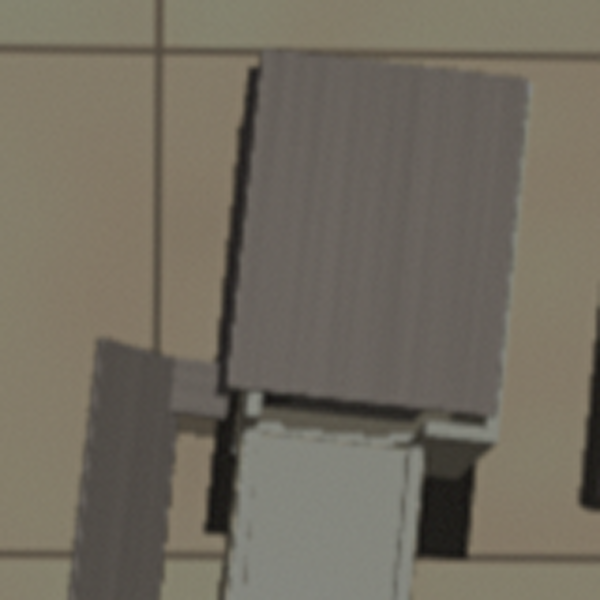

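The ledge (355,265) is empty and the flap is back in its first position (lid 335–410, 103–200). The beaker (447,271), tip box (453,194) and vial (245,219) are unmoved, and the arm is clear of everything.

```bash
python3 -c "
from rig import sign_off
print(sign_off())"
```

```text
the job is handed in; nothing more can be done
None
```

The rack is off the ledge and into the bin, the flap is shut again, and the job was handed in at about 11 s. I pressed the bar with one fingertip, which opened the flap to about 0.7 rad at roughly 5 N. With the flap held, I slid the rack along the ledge with the other fingertip, backed off with the bar still down, and lifted away.

- **Last checks:** The ledge is empty in both views, the lid and bar are back in their starting positions, and the beaker, tip box and vial have not moved. The hand is clear, and wrist force stayed around 8 N or less in the readings I took.
- **Not seen directly:** The shut lid hides the bin, so I infer that the rack dropped from the empty ledge and brink and from the flap shutting fully.
- **Disagreement:** The open fingertips sat about 15 mm higher than the reported TCP. I allowed for this by pressing lower, going by the pictures and the force readings.

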